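Load a blast nozzle and set its clamp nut

ROBOT

A 7-joint arm with a two-finger parallel gripper is mounted at the origin on a cart in front of the work surface, level with it; the furniture and walls round the work are solid. World frame = base frame: x ahead of the robot, y to its left, z up, the work surface at z = 0. Lengths are in m, angles in degrees, forces in N, time in s.
With the tool pointing down it reaches from about 0.35 to 0.9 m from the base axis. Payload 7.2 kg.
Tool frame: the origin (TCP) lies at the very end of the fingers, on their centre line; the grasp point (between the pads) lies 19 mm behind it (ctrl.grip_depth is the z of the grasp point in the tool frame, in m); z points along the fingers, y is the direction in which the jaws open and shut (so a half turn about z gives the same grasp; the last joint's range is limited). The gripper opens to 88 mm and grips with 3 to 60 N. Pads are 20 mm wide; open, the fingers measure 115 mm over their backs; the gripper's body (75 mm by 178 mm) begins 61 mm behind the grasp point.
Start: joints at [64.332, 23.554, -0.728, 91.456, 0.321, 64.991, -4.71], TCP at [0.232, -0.58, 0.223] pointing down, gripper open.
Joint ranges: [-169.25, 169.25], [-16.82, 113.86], [-84.01, 82.57], [7.8, 145.47], [-59.2, 239.2], [7.22, 106.19], [-163.78, 163.78]. Speed limits (degrees/s): [136.94, 136.94, 172.46, 172.46, 180, 180, 180].

INTERFACE

Orientations are given as [roll, pitch, yaw] about the fixed x, y, z axes, in that order (R = Rz(yaw) Ry(pitch) Rx(roll)).
In Python, from workcell import ctrl gives the robot as it stands.
- The arm moves only by the tool move_arm, never from a script. Its argument "commands" is a list of rows, each an object with "hand": the opening, from -1 (shut) to 1 (fully open); "translation": the shift along the world's x, y, z in m, a list of three; "spin": the turn about the world's z in rad. A call has 1 to 12 rows; each row shifts and turns the pose as measured when the row begins; what a row does not reach is not made up. A row lasts 1/8 s, in which the tool goes at most 62.5 mm and 10.7 degrees, less where a joint would pass 70% of its speed; a pose out of reach is approached as far as the arm can. A call with a gripper value outside its range is refused whole. The fingers move at their own pace and stop on an object; "newtons" is the grip in N (left out, the last holds). Time passes only in rows, so rows that do not move let the fingers close. It gives the time, the measured TCP pose, the force and the opening at its end, in the units of the state.
- ctrl.read_state(): the state, without advancing time (a new reading comes with each control period).
- ctrl.capture(name): name is "scene" or "top" or "wrist"; returns (picture, depth): 420x560x3 uint8, red, green, blue; 420x560 float32, m along the optical axis (not along the pixel's ray), 0 where there is no reading.
- ctrl.camera_params(name): a dict with "mtx" (3x3 intrinsics, pixels), "distortion" ([k1, k2, p1, p2, k3] as OpenCV has them; the pictures are not rectified), "view" (4x4, takes a point from world to camera coordinates). Camera axes: x right, y down, z forward; pixel columns grow to the right and rows downward; lengths in m; the calibration is good to about 2 mm. A picture is of the moment at which its call begins: read the wrist's pose just before it. camera_params takes no time and is no camera call; for the wrist camera it gives the pose at the moment of the call.
- ctrl.sign_off(): hands the job in, once; it reports no verdict.
The state is a dict: "t": time; "q": joint angles; "joint_velocities": joint speeds; "joint_efforts": joint torques, N m; "eef_pos": TCP position; "orientation": TCP orientation; "force": force on the tool from outside, world axes, zero at the start; "moment": the same for the moment, N m; "width": finger opening in m.
Only numpy, scipy, OpenCV 4.12 (cv2) and the standard library are available. Lean on these libraries where they do the work, as an engineer would, in place of code of your own. Each camera call takes 0.05 s, during which the arm holds its last target.

TASK

Take the brass nozzle from the yellow tray, leaving the other pieces in it standing where they are, and set it narrow tip up, fully down in the socket on top of the blue nozzle holder, then let go of it. Screw the holder's knurled nut down (clockwise from above) until it bottoms out, then back it off a quarter turn. Finish while still gripping the nut there, so that it cannot creep; the nozzle stays seated.

Things in the scene. Friction and masses are not known exactly. Their poses are not given: they have to be found in the camera images.
- brass_nozzle_centre (a point): brass nozzle, 44 mm tall, 50 g, standing tip up in one of four places in the yellow tray: stem 22 mm across, collar 27 mm across from 15 to 22 mm up, then a cone to 11 mm at the tip. Grip the collar with the finger ends no lower than 11 mm above its bottom, since 11 mm goes into the socket. Point: its centre, 22 mm above its bottom; z up along it
- white_nozzle_a_centre (a point): white blast nozzle, same shape, 27 mm across, 44 mm tall; stands upright in the yellow tray in one of four places. Leave it standing. The point is at its centre, half-way up
- white_nozzle_b_centre (a point): white blast nozzle, same shape, 27 mm across, 44 mm tall; stands upright in the yellow tray in one of four places. Leave it standing. The point is at its centre, half-way up
- grey_bush_centre (a point): grey flanged bush, 34 mm across, 28 mm tall; stands upright in the yellow tray in one of four places. Leave it standing. The point is at its centre, half-way up
- tray: yellow tray, fixed, 273 mm along its x, 207 mm along its y, walls 41 mm high, inner floor 22 mm above the bench. Four pieces stand on it, each within 8 mm of 65 mm either way along its x and 45 mm either way along its y: most finger room when the fingers close along the tray's x. Origin: centre of its underside
- socket_rim (a point): centre of the mouth of the socket on top of the holder, 84 mm above the bench, z up. Round bore 27.6 mm across, 11 mm deep, in a steel nose 34 mm across that stands above the nut, on the same vertical axis. A seated nozzle has its centre 11 mm and its tip 33 mm above this point
- holder: nozzle holder, fixed: dark plate 120 x 100 mm, 12 mm thick, with a blue column 50 mm across up to a shoulder 52 mm above the bench, on which the nut bottoms out. Origin: centre of its underside
- nut_top (a point): centre of the top of the knurled aluminium ring nut, 56 mm across, 24 mm tall. Its side can be gripped from above in any direction, round the nozzle. 40 N of grip turns it; friction 0.12 N m, it stays where left. Bottomed out, this point is 76 mm above the bench and the red line on the nut stands over the red line on the base plate
- nut_carrier: the nut with the part that rides up and down with it, 8 mm a turn, rising as it is unscrewed. Origin: on the axis at the nut's underside, 52 mm above the bench when bottomed out
- clamp_nut (a joint): angle of the nut in rad: 0 = bottomed out on its shoulder (hard stop), growing as it is unscrewed (counter-clockwise from above); 1.57 = a quarter turn backed off. It starts 2.0 to 2.9 rad open, so it takes two or more grasps
Mind the look-alikes: they are no part of the job. Of the things like the holder, leave any that is white; of the rest the larger one is meant.

How it is judged:
By the outcome, as a careful person would: the job done as asked, in the order asked, and still so for the second after the job is handed in, while the arm keeps its last pose, push and grip.
It also fails if it takes over 64 s, if anything falls off the work surface, if the arm or the gripper's body presses on something with over 40 N, if the wrist force passes 120 N, or if a joint passes its speed limit or range.

## Working session

There is one attempt and no reset: what is moved stays moved. The work goes in short steps, Python scripts to look and compute and a tool call to move; the robot and the scene stay as the last step left them, time stands still between calls to the robot, and variables do not carry over. Pictures are saved under pics/ and viewed, and the job is handed in when it is done.

Besides the shell and the picture viewer there is one more tool, called after ">>>" by a JSON object that holds its "op" and its "data", one argument or row to a line. move_arm: Moves the arm, as the interface text tells. Its arguments: {"type":"object","properties":{"commands":{"type":"array","items":{"type":"object","properties":{"hand":{"type":"number"},"translation":{"type":"array","items":{"type":"number"}},"spin":{"type":"number"}}}},"newtons":{"type":"number"}},"required":["commands"]}

```bash
mkdir -p pics; ls; python3 - <<'E'
from workcell import ctrl
import cv2,numpy as np
print(ctrl.read_state())
for n in ("scene","top"):
    p,d=ctrl.capture(n); cv2.imwrite(f"pics/{n}0.png",p[:,:,::-1]); np.save(f"pics/{n}0d.npy",d)
    c=ctrl.camera_params(n); print(n,c)
E
```

```text
pics
{'t': 0.0, 'q': array([64.33147455, 23.59893144, -0.72787874, 91.50285494,  0.31973942,
       64.99291936, -4.71122293]), 'joint_velocities': array([ 0.02053814,  0.00685514,  0.07742001,  0.04186337,  0.0516902 ,
       -0.07069226,  0.00050557]), 'joint_efforts': array([ 2.50787334e-04, -5.87956774e+01,  6.41950853e-01, -2.91069496e+01,
       -5.37514582e-02,  1.84401800e-02,  8.39846916e-05]), 'eef_pos': array([ 0.23148035, -0.58000013,  0.22182948]), 'orientation': array([-1.79907499e+02,  5.77677802e-03,  2.17599540e+01]), 'force': array([ 0.10273101, -0.79549759, -0.07229685]), 'moment': array([ 0.02177721, -0.02773819,  0.0325089 ]), 'width': 0.08815461120850429}
scene {'mtx': array([[390.46076717,   0.        , 289.93699046],
       [  0.        , 390.46076717, 208.23958736],
       [  0.        ,   0.        ,   1.        ]]), 'distortion': array([0.01232603, 0.        , 0.        , 0.        , 0.        ]), 'view': array([[-0.79851593, -0.60196823, -0.00256232,  0.33169287],
       [-0.22000226,  0.29579165, -0.92957318,  0.25102366],
       [ 0.56033144, -0.74171527, -0.36862872,  0.77276811],
       [ 0.        ,  0.        ,  0.        ,  1.        ]])}
top {'mtx': array([[489.30159908,   0.        , 278.09521234],
       [  0.        , 489.30159908, 215.015707  ],
       [  0.        ,   0.        ,   1.        ]]), 'distortion': array([-0.04357099,  0.        ,  0.        ,  0.        ,  0.        ]), 'view': array([[ 0.02071747, -0.99966313, -0.01563351, -0.12378342],
       [-0.99701395, -0.01949403, -0.07472058,  0.52723573],
       [ 0.07439064,  0.01713485, -0.99708196,  1.64436636],
       [ 0.        ,  0.        ,  0.        ,  1.        ]])}
```

View pics/top0.png

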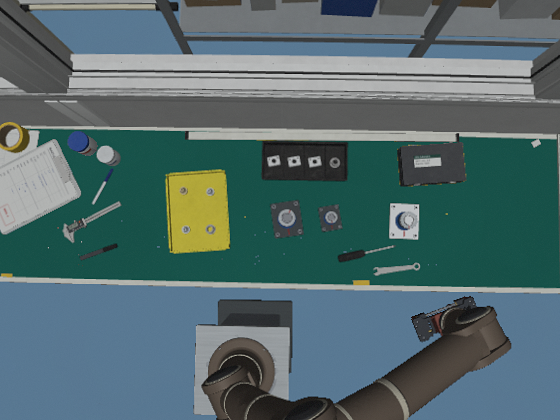

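View pics/scene0.png

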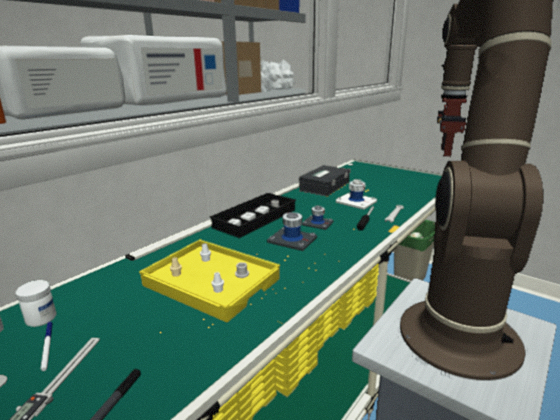

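The top view has the yellow tray at about (198,210). The larger dark-plate holder is at (287,217), with the smaller one at (330,217) and the white one at (404,221). I'll zoom in next.

```bash
cat > h.py <<'E'
from workcell import ctrl
import cv2,numpy as np
def ray(c,uv):
    K=np.array(c['mtx']);V=np.array(c['view'])
    n=cv2.undistortPoints(np.array(uv,float).reshape(-1,1,2),K,np.array(c['distortion'])).reshape(-1,2)
    d=np.c_[n,np.ones(len(n))]@V[:3,:3]; o=-V[:3,:3].T@V[:3,3]
    return o,d
def onplane(c,uv,z):
    o,d=ray(c,uv); return o+d*((z-o[2])/d[:,2])[:,None]
def proj(c,P):
    V=np.array(c['view']);r=cv2.Rodrigues(V[:3,:3])[0]
    return cv2.projectPoints(np.array(P,float).reshape(-1,1,3),r,V[:3,3],np.array(c['mtx']),np.array(c['distortion']))[0].reshape(-1,2)
E
python3 - <<'E'
from h import *
c=ctrl.camera_params("top")
print(onplane(c,[[287,217]],.08),onplane(c,[[185,190],[210,191],[187,229],[211,229]],.066),onplane(c,[[198,210]],.04))
p=cv2.imread("pics/top0.png"); a=cv2.resize(p[160:260,160:235],None,fx=5,fy=5,interpolation=2); b=cv2.resize(p[190:245,262:350],None,fx=4,fy=4,interpolation=2)
o=np.zeros((500,375+352,3),np.uint8);o[:,:375]=a;o[:220,375:]=b
s=cv2.imread("pics/scene0.png");e=cv2.resize(s[235:310,140:285],None,fx=2.4,fy=2.4,interpolation=2);o[230:230+e.shape[0],375:375+e.shape[1]]=e
cv2.imwrite("pics/z0.png",o)
E
```

```text
[[ 0.51911306 -0.14346032  0.08      ]] [[0.60356489 0.19780825 0.066     ]
 [0.60172393 0.11409141 0.066     ]
 [0.473796   0.18657463 0.066     ]
 [0.47542339 0.10681992 0.066     ]] [[0.53970801 0.1567971  0.04      ]]
```

View pics/z0.png

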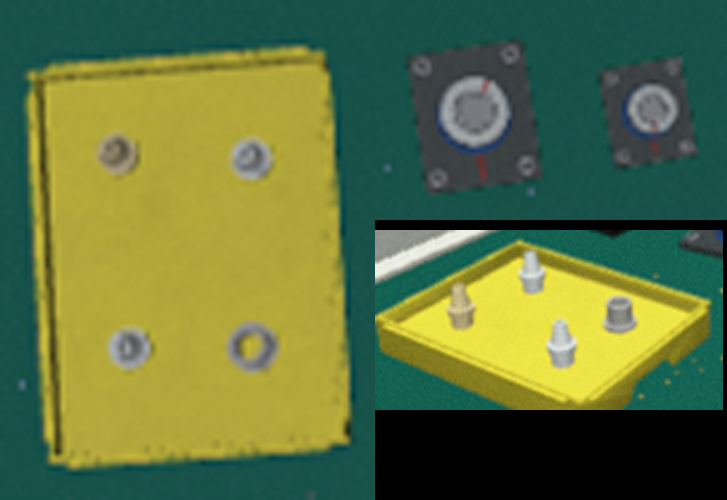

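Reading the zoomed picture: brass is the tan piece at about (183.4,190.6) in the top view. White nozzles are at (210,191) and (186,229), and the bush is at (211,229). The nut's red line is about 148° open. Next I'll move the wrist camera towards the holder.

>>> {"op": "move_arm", "data": {
  "commands": [
    {"translation": [0.022,0.036,0.008],"spin": 0.08,"hand": 1},
    {"translation": [0.022,0.036,0.008],"spin": 0.08,"hand": 1},
    {"translation": [0.022,0.036,0.008],"spin": 0.08,"hand": 1},
    {"translation": [0.022,0.036,0.008],"spin": 0.08,"hand": 1},
    {"translation": [0.022,0.036,0.008],"spin": 0.08,"hand": 1},
    {"translation": [0.022,0.036,0.008],"spin": 0.08,"hand": 1},
    {"translation": [0.022,0.036,0.008],"spin": 0.08,"hand": 1},
    {"translation": [0.022,0.036,0.008],"spin": 0.08,"hand": 1},
    {"translation": [0.022,0.036,0.008],"spin": 0.08,"hand": 1},
    {"translation": [0.022,0.036,0.008],"spin": 0.08,"hand": 1},
    {"translation": [0.022,0.036,0.008],"spin": 0.08,"hand": 1},
    {"translation": [0,0,0],"spin": 0,"hand": 1}
  ]
}}

```text
t: 1.6
eef_pos: [0.4759, -0.1685, 0.3083]
orientation: [-179.5, 0.1, 73.8]
force: [-0.1, -0.3, -0.3]
width: 0.0876
```

```bash
cat > look.py <<'E'
from h import *
import sys,pickle
n=sys.argv[1]
s=ctrl.read_state();c=ctrl.camera_params("wrist");p,d=ctrl.capture("wrist")
cv2.imwrite(f"pics/{n}.png",p[:,:,::-1]);pickle.dump((s,c,p,d),open(f"pics/{n}.pkl","wb"))
V=c['view'];print("t",s['t'],s['eef_pos'],s['orientation'],s['q'].round(1),"w",s['width'],"cam",(-V[:3,:3].T@V[:3,3]).round(3),V[2,:3].round(3))
E
python3 look.py w1
```

```text
t 1.6 [ 0.47591922 -0.16849035  0.30826351] [-1.79518117e+02  7.12275351e-02  7.37954152e+01] [ 35.2  10.  -24.4  99.1   4.3  72.4  -6.4] w 0.08756900557960567 cam [ 0.498 -0.099  0.47 ] [-0.082 -0.25  -0.965]
```

View pics/w1.png

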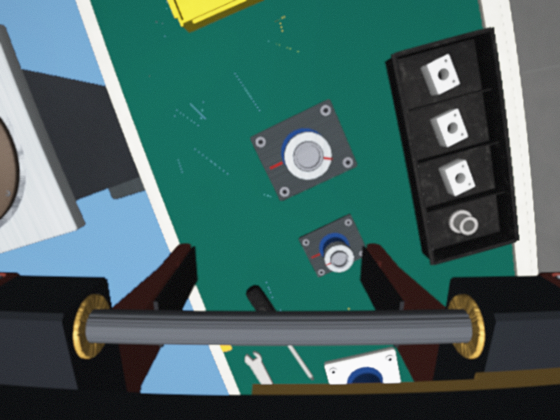

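The wrist view shows the target holder at about (304,155), with the nut at (306,154). The nut's red line points right, near (330,158), and the base line points left, near (272,167). The small holder is at (338,255).

```bash
cat > hold.py <<'E'
from h import *
import pickle,sys
s,c,p,d=pickle.load(open(sys.argv[1],"rb")); g=sys.argv[2:6]; u0,u1,v0,v1=map(int,g)
zn=float(sys.argv[6])
q=p[v0:v1,u0:u1].copy(); hsv=cv2.cvtColor(q,cv2.COLOR_RGB2HSV)
gray=cv2.cvtColor(q,cv2.COLOR_RGB2GRAY)
bright=(((hsv[...,2]>150)&(hsv[...,1]<50))*255).astype(np.uint8)
red=((((hsv[...,0]<8)|(hsv[...,0]>172))&(hsv[...,1]>110)&(hsv[...,2]>60))*255).astype(np.uint8)
dark=(((hsv[...,2]<95)&(hsv[...,1]<60))*255).astype(np.uint8)
def big(m):
    n,l,st,ce=cv2.connectedComponentsWithStats(m); i=1+np.argmax(st[1:,4]); return (l==i).astype(np.uint8)*255,st[i,4]
b,a=big(cv2.bitwise_or(bright,red)); 
# nut: component
cnt=max(cv2.findContours(b,cv2.RETR_EXTERNAL,cv2.CHAIN_APPROX_NONE)[0],key=cv2.contourArea)
P=onplane(c,cnt.reshape(-1,2)+[u0,v0],zn)[:,:2]
(cx,cy),r=cv2.minEnclosingCircle(P.astype(np.float32)); 
A=np.c_[2*P,np.ones(len(P))];sol=np.linalg.lstsq(A,(P**2).sum(1),rcond=None)[0]
print("nut fit",sol[:2],"r",np.sqrt(sol[2]+sol[:2]@sol[:2]),"enc",cx,cy,r)
n,l,st,ce=cv2.connectedComponentsWithStats(red)
for i in range(1,n):
    if st[i,4]>3: print("red",st[i,4],ce[i]+[u0,v0],"z=nut",onplane(c,[ce[i]+[u0,v0]],zn)[0,:2],"z=.012",onplane(c,[ce[i]+[u0,v0]],.012)[0,:2])
o=np.hstack([cv2.resize(x,None,fx=3,fy=3,interpolation=0) for x in (q[...,::-1],cv2.merge([b,gray*0,red]))])
cv2.imwrite(sys.argv[7],o)
k=d[v0:v1,u0:u1]
E
python3 hold.py pics/w1.pkl 240 370 90 210 .0793 pics/h1.png
```

```text
nut fit [ 0.51616321 -0.14199619] r 0.026696552825300805 enc 0.5169493556022644 -0.14261478185653687 0.02808898687362671
red 8 [327.5 158. ] z=nut [ 0.53902838 -0.1513463 ] z=.012 [ 0.54617327 -0.1603314 ]
red 42 [275.85714286 165.02380952] z=nut [ 0.47829431 -0.14239243] z=.012 [ 0.474973   -0.14983453]
```

View pics/h1.png

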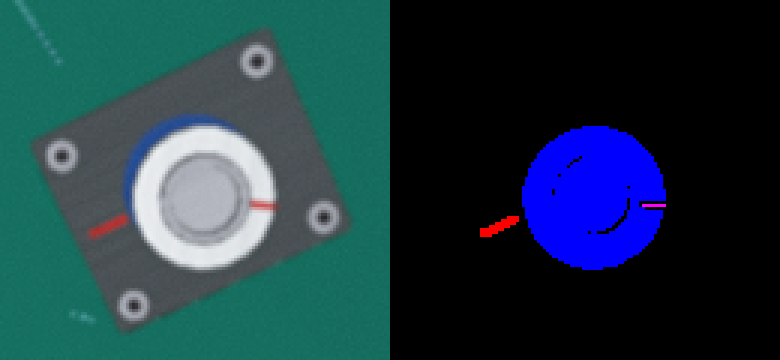

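>>> {"op": "move_arm", "data": {
  "commands": [
    {"translation": [0.013,0.037,-0.011],"spin": 0.034,"hand": 1},
    {"translation": [0.013,0.037,-0.011],"spin": 0.034,"hand": 1},
    {"translation": [0.013,0.037,-0.011],"spin": 0.034,"hand": 1},
    {"translation": [0.013,0.037,-0.011],"spin": 0.034,"hand": 1},
    {"translation": [0.013,0.037,-0.011],"spin": 0.034,"hand": 1},
    {"translation": [0.013,0.037,-0.011],"spin": 0.034,"hand": 1},
    {"translation": [0.013,0.037,-0.011],"spin": 0.034,"hand": 1},
    {"translation": [0.013,0.037,-0.011],"spin": 0.034,"hand": 1},
    {"translation": [0.013,0.037,-0.011],"spin": 0.034,"hand": 1},
    {"translation": [0.013,0.037,-0.011],"spin": 0.034,"hand": 1},
    {"translation": [0,0,0],"spin": 0,"hand": 0.5},
    {"translation": [0,0,0],"spin": 0,"hand": 0.5}
  ]
}}

```text
t: 3.15
eef_pos: [0.6047, 0.1858, 0.1863]
orientation: [-178.9, 1.0, 91.5]
force: [0.3, -0.5, -0.5]
width: 0.0711
```

```bash
python3 look.py w2
```

```text
t 3.15 [0.6046838  0.18583885 0.18627938] [-178.8720617     0.9570708    91.46414892] [  1.   30.8 -33.3  89.8  18.2  66.4 -34.9] w 0.07106564153467775 cam [0.606 0.261 0.347] [-0.013 -0.278 -0.96 ]
```

View pics/w2.png

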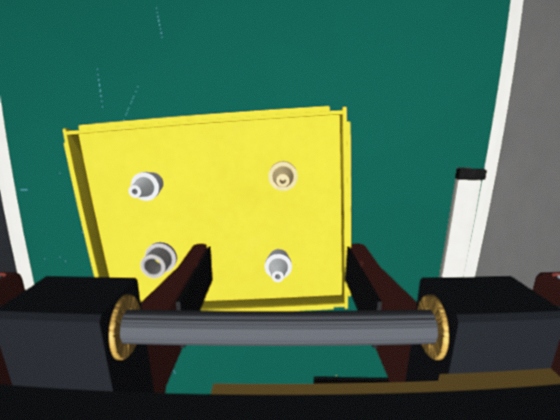

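```bash
cat > br.py <<'E'
from h import *
import pickle,sys
s,c,p,d=pickle.load(open(sys.argv[1],"rb")); u0,u1,v0,v1=map(int,sys.argv[2:6])
q=p[v0:v1,u0:u1]; hsv=cv2.cvtColor(q,cv2.COLOR_RGB2HSV)
print(hsv[::6,(u1-u0)//2].tolist())
m=((hsv[...,1]<170)*255).astype(np.uint8)
n,l,st,ce=cv2.connectedComponentsWithStats(m);i=1+np.argmax(st[1:,4]);m=(l==i).astype(np.uint8)*255
cnt=max(cv2.findContours(m,0,cv2.CHAIN_APPROX_NONE)[0],key=cv2.contourArea).reshape(-1,2)+[u0,v0]
P=onplane(c,cnt,.0405)[:,:2]
print("bbox",cnt.min(0),cnt.max(0),"world",P.min(0),P.max(0),"mid",(P.min(0)+P.max(0))/2)
cv2.imwrite(sys.argv[6],np.hstack([cv2.resize(x,None,fx=5,fy=5,interpolation=0) for x in (q[...,::-1],cv2.merge([m]*3))]))
E
python3 br.py pics/w2.pkl 255 310 150 205 pics/b2.png
python3 - <<'E'
from h import *
import pickle
s,c,p,d=pickle.load(open("pics/w2.pkl","rb"))
# tray walls: top rim corners
P=onplane(c,[[67,131],[345,110],[349,300]],.041);print(P)
e=P[1]-P[0];print(np.degrees(np.arctan2(e[1],e[0])),np.linalg.norm(e))
E
```

```text
[[29, 177, 243], [28, 178, 243], [23, 73, 229], [22, 84, 167], [21, 75, 229], [21, 85, 187], [24, 67, 232], [28, 177, 242], [28, 178, 241], [28, 180, 241]]
bbox [267 161] [298 191] world [0.59065514 0.19460212] [0.61981099 0.22319501] mid [0.60523307 0.20889856]
[[0.40089863 0.24748955 0.041     ]
 [0.65921112 0.27014448 0.041     ]
 [0.67862397 0.08029923 0.041     ]]
5.012220639242029 0.25930404652124606
```

View pics/b2.png

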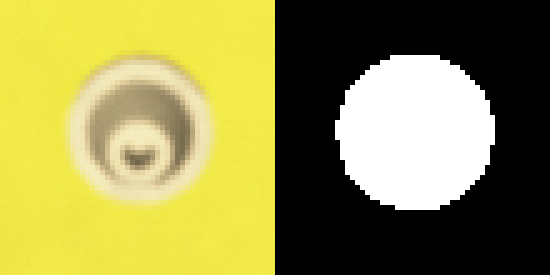

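```bash
python3 - <<'E'
from h import *
import pickle
s,c,p,d=pickle.load(open("pics/w2.pkl","rb"))
print(onplane(c,[[282.8,180.2]],.066), onplane(c,[[282.5,176]],.0405))
t=ctrl.camera_params("top");print(onplane(t,[[183.4,190.6]],.05),proj(t,[[.605,.209,.044],[.6055,.2075,.066]]))
sc=ctrl.camera_params("scene");print(proj(sc,[[.605,.209,.044],[.6055,.2075,.066]]))
E
```

```text
[[0.60568387 0.20972728 0.066     ]] [[0.6052223 0.2090559 0.0405   ]]
[[0.60340011 0.20652181 0.05      ]] [[183.05798711 190.3373374 ]
 [182.13141601 189.37156786]]
[[174.6478606  265.95683478]
 [174.01284532 257.57461158]]
```

>>> {"op": "move_arm", "data": {
  "commands": [
    {"translation": [0,0.005,-0.014],"spin": 0.01,"hand": 0.4},
    {"translation": [0,0.005,-0.014],"spin": 0.01,"hand": 0.4},
    {"translation": [0,0.005,-0.014],"spin": 0.01,"hand": 0.4},
    {"translation": [0,0.005,-0.014],"spin": 0.01,"hand": 0.4},
    {"translation": [0,0.003,-0.014],"spin": 0.01,"hand": 0.4},
    {"translation": [0,0,-0.014],"spin": 0,"hand": 0.4},
    {"translation": [0,0,0],"spin": 0,"hand": 0.4}
  ]
}}

```text
t: 4.08
eef_pos: [0.604, 0.2069, 0.0957]
orientation: [-178.8, 1.1, 94.3]
force: [-0.1, 0.0, 0.0]
width: 0.0612
```

```bash
python3 look.py w3
```

```text
t 4.075 [0.60398852 0.20685573 0.09574754] [-178.81191817    1.0555002    94.31247529] [ -1.9  36.7 -31.9  93.5  22.5  57.8 -37.1] w 0.06118690383934452 cam [0.602 0.282 0.256] [-0.   -0.28 -0.96]
```

View pics/w3.png

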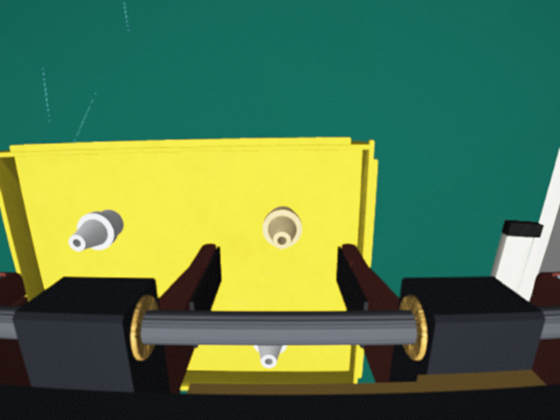

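The brass piece sits between the fingers, with its tip at (283,239) and collar centre near (282,227).

```bash
python3 - <<'E'
from h import *
import pickle
s,c,p,d=pickle.load(open("pics/w3.pkl","rb"))
print(onplane(c,[[283,239.5]],.066), onplane(c,[[282.3,226]],.044))
E
python3 br.py pics/w3.pkl 255 312 198 256 pics/b3.png
```

```text
[[0.60627433 0.21042474 0.066     ]] [[0.60550616 0.2118095  0.044     ]]
[[29, 176, 247], [29, 176, 246], [23, 71, 238], [22, 81, 201], [22, 80, 175], [22, 80, 182], [25, 50, 248], [23, 83, 132], [25, 54, 247], [29, 176, 245]]
bbox [261 206] [302 250] world [0.59090766 0.19275327] [0.6196261  0.22511389] mid [0.60526688 0.20893358]
```

>>> {"op": "move_arm", "data": {
  "commands": [
    {"translation": [0.001,0.002,-0.012],"spin": 0,"hand": 0.3},
    {"translation": [0.0005,0.001,-0.012],"spin": 0,"hand": 0.3},
    {"translation": [0,0,-0.012],"spin": 0,"hand": 0.3},
    {"translation": [0,0,-0.012],"spin": 0,"hand": 0.3},
    {"translation": [0,0,-0.008],"spin": 0,"hand": 0.3},
    {"translation": [0,0,0],"spin": 0,"hand": 0.3}
  ]
}}

```text
t: 4.88
eef_pos: [0.6065, 0.21, 0.0371]
orientation: [-178.9, 1.0, 94.3]
force: [0.0, -0.1, 0.3]
width: 0.0575
```

>>> {"op": "move_arm", "data": {
  "commands": [
    {"translation": [-0.0007,0,-0.002],"spin": 0,"hand": 0.2},
    {"translation": [0,0,0],"spin": 0,"hand": 0},
    {"translation": [0,0,0],"spin": 0,"hand": -0.2},
    {"translation": [0,0,0],"spin": 0,"hand": -0.5},
    {"translation": [0,0,0],"spin": 0,"hand": -0.5},
    {"translation": [0,0,0],"spin": 0,"hand": -0.5},
    {"translation": [0,0,0],"spin": 0,"hand": -0.5}
  ],
  "newtons": 25
}}

```text
t: 5.75
eef_pos: [0.6065, 0.2104, 0.0364]
orientation: [-179.1, 1.0, 94.3]
force: [-0.6, -0.2, -0.7]
width: 0.0259
```

>>> {"op": "move_arm", "data": {
  "commands": [
    {"translation": [0,0,0.004],"spin": 0,"hand": -0.5},
    {"translation": [0,0,0.012],"spin": 0,"hand": -0.5},
    {"translation": [0,0,0.02],"spin": 0,"hand": -0.5},
    {"translation": [0,0,0.03],"spin": 0,"hand": -0.5},
    {"translation": [0,0,0.03],"spin": 0,"hand": -0.5},
    {"translation": [0,0,0.03],"spin": 0,"hand": -0.5},
    {"translation": [0,0,0],"spin": 0,"hand": -0.5}
  ]
}}

```text
t: 6.62
eef_pos: [0.607, 0.2113, 0.1738]
orientation: [-179.3, 0.9, 94.3]
force: [0.2, -0.0, -1.1]
width: 0.0255
```

```bash
python3 look.py w4
```

```text
t 6.625 [0.60701974 0.21132821 0.17382046] [-179.33216946    0.89313562   94.28607882] [ -1.1  32.2 -33.7  89.4  19.6  65.3 -35. ] w 0.025490007428288015 cam [0.604 0.286 0.334] [ 0.008 -0.277 -0.961]
```

View pics/w4.png

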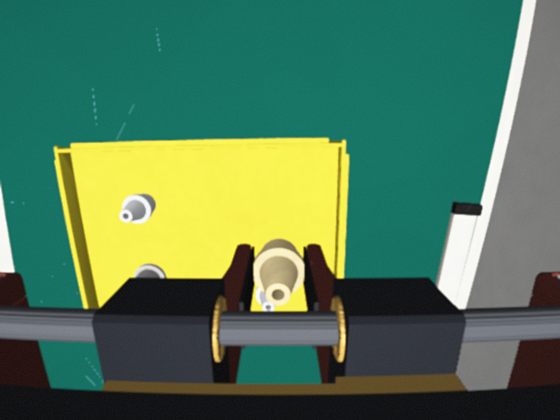

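The nozzle is held upright between the fingers, tip at (278,294), collar about (278,270). The other three pieces are still standing.

```bash
python3 - <<'E'
from h import *
import pickle
s,c,p,d=pickle.load(open("pics/w4.pkl","rb"))
q=p[225:315,235:325]
cv2.imwrite("pics/z4.png",cv2.resize(q[...,::-1],None,fx=6,fy=6,interpolation=2))
print(onplane(c,[[278,294.5]],.2034)-s['eef_pos'])
print(onplane(c,[[254,268],[303,268],[278.5,240]],.178)-s['eef_pos'])
E
```

```text
[[ 0.0005549  -0.00047202  0.02957954]]
[[-0.01231157 -0.00058701  0.00417954]
 [ 0.0130777   0.00143997  0.00417954]
 [-0.00074754  0.01591292  0.00417954]]
```

View pics/z4.png

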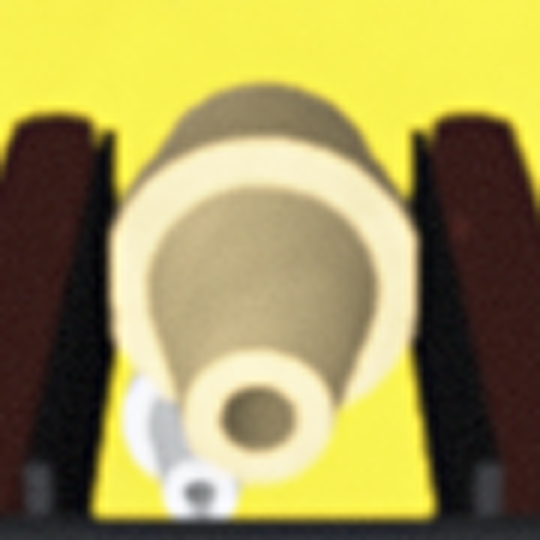

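>>> {"op": "move_arm", "data": {
  "commands": [
    {"translation": [-0.004,-0.018,0.004],"spin": 0,"hand": -0.5},
    {"translation": [-0.008,-0.036,0.004],"spin": 0,"hand": -0.5},
    {"translation": [-0.008,-0.036,0.004],"spin": 0,"hand": -0.5},
    {"translation": [-0.008,-0.036,0.004],"spin": 0,"hand": -0.5},
    {"translation": [-0.008,-0.036,0.004],"spin": 0,"hand": -0.5},
    {"translation": [-0.008,-0.036,0.004],"spin": 0,"hand": -0.5},
    {"translation": [-0.008,-0.036,0.004],"spin": 0,"hand": -0.5},
    {"translation": [-0.008,-0.036,0.004],"spin": 0,"hand": -0.5},
    {"translation": [-0.008,-0.036,0.002],"spin": 0,"hand": -0.5},
    {"translation": [-0.008,-0.036,0.002],"spin": 0,"hand": -0.5},
    {"translation": [-0.008,-0.036,0],"spin": 0,"hand": -0.5},
    {"translation": [-0.004,-0.018,0],"spin": 0,"hand": -0.5}
  ]
}}

```text
t: 8.18
eef_pos: [0.4997, -0.2114, 0.1995]
orientation: [-177.9, 1.1, 93.8]
force: [-0.3, 0.1, -1.2]
width: 0.0252
```

>>> {"op": "move_arm", "data": {
  "commands": [
    {"translation": [0,-0.015,0],"spin": 0,"hand": -0.5},
    {"translation": [0,0,0],"spin": 0,"hand": -0.5}
  ]
}}

```text
t: 8.43
eef_pos: [0.497, -0.2298, 0.1983]
orientation: [-177.8, 1.1, 93.6]
force: [-1.1, 0.6, -0.5]
width: 0.0252
```

```bash
python3 look.py w5
```

```text
t 8.425 [ 0.49704309 -0.22977376  0.19833829] [-177.76874139    1.08678162   93.57515807] [ 41.4  21.  -29.3 101.3  13.3  62.7  10.8] w 0.02521721864173684 cam [ 0.499 -0.154  0.359] [-0.021 -0.282 -0.959]
```

View pics/w5.png

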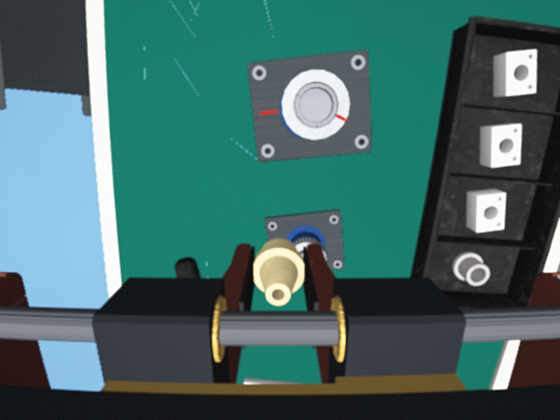

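The holder is clear in view: nut centre (316,104), nut line at (341,118) and base line at (268,113). The nozzle is still held.

```bash
python3 hold.py pics/w5.pkl 240 380 40 170 .0793 pics/h5.png; python3 - <<'E'
from h import *
import pickle
s,c,p,d=pickle.load(open("pics/w5.pkl","rb"))
# bolts on plate corners
B=onplane(c,[[259,72.5],[358,62],[361.5,142],[268,151]],.014);print(B,B.mean(0))
q=p[60:150,270:360];cv2.imwrite("pics/z5.png",cv2.resize(q[...,::-1],None,fx=6,fy=6,interpolation=2))
E
```

```text
nut fit [ 0.51722106 -0.14241573] r 0.027309399862448753 enc 0.517322301864624 -0.14243589341640472 0.027919882908463478
red 74 [268.37837838 112.        ] z=nut [ 0.47961406 -0.15046048] z=.012 [ 0.4748907  -0.14956687]
red 21 [340. 117.] z=nut [ 0.53813381 -0.15070861] z=.012 [ 0.54751625 -0.14987481]
[[ 0.46379134 -0.11250666  0.014     ]
 [ 0.55929831 -0.0969984   0.014     ]
 [ 0.57177256 -0.17304016  0.014     ]
 [ 0.4767092  -0.18859526  0.014     ]] [ 0.51789285 -0.14278512  0.014     ]
```

View pics/z5.png

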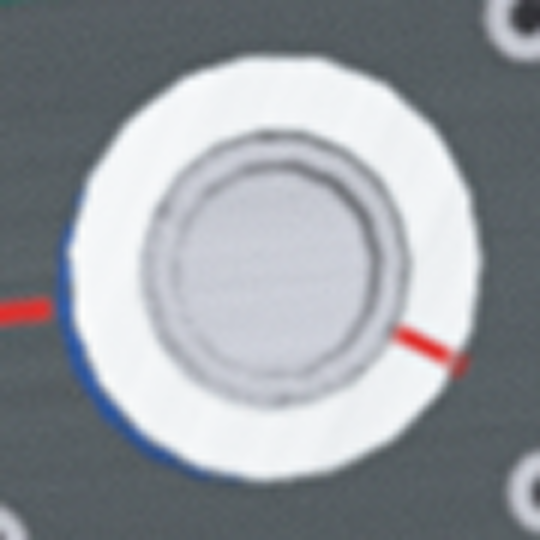

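>>> {"op": "move_arm", "data": {
  "commands": [
    {"translation": [0.002,0.01,-0.004],"spin": 0,"hand": -0.5},
    {"translation": [0.004,0.015,-0.01],"spin": 0,"hand": -0.5},
    {"translation": [0.004,0.015,-0.012],"spin": 0,"hand": -0.5},
    {"translation": [0.004,0.015,-0.012],"spin": 0,"hand": -0.5},
    {"translation": [0.004,0.015,-0.012],"spin": 0,"hand": -0.5},
    {"translation": [0.002,0.01,-0.01],"spin": 0,"hand": -0.5},
    {"translation": [0,0.004,-0.008],"spin": 0,"hand": -0.5},
    {"translation": [0,0,0],"spin": 0,"hand": -0.5}
  ]
}}

```text
t: 9.48
eef_pos: [0.519, -0.1287, 0.1251]
orientation: [-177.7, 0.8, 94.5]
force: [0.2, -0.8, -0.8]
width: 0.0254
```

>>> {"op": "move_arm", "data": {
  "commands": [
    {"translation": [-0.0005,-0.007,0],"spin": 0,"hand": -0.5},
    {"translation": [0,-0.004,0],"spin": 0,"hand": -0.5},
    {"translation": [0,0,0],"spin": 0,"hand": -0.5}
  ]
}}

```text
t: 9.85
eef_pos: [0.5187, -0.1425, 0.1259]
orientation: [-177.8, 0.9, 94.3]
force: [0.1, -0.2, -1.3]
width: 0.0256
```

```bash
python3 look.py w6; python3 - <<'E'
from h import *
p,d=ctrl.capture("scene");c=ctrl.camera_params("scene")
s=ctrl.read_state();u=proj(c,[[.5175,-.1425,.084]])[0].astype(int);print(u)
w=cv2.imread("pics/w6.png")
q=p[u[1]-45:u[1]+35,u[0]-40:u[0]+40]
o=np.hstack([cv2.resize(q[...,::-1],(400,400),interpolation=2),cv2.resize(w[200:320,220:340],(400,400),interpolation=2)]);cv2.imwrite("pics/z6.png",o)
E
```

```text
t 9.85 [ 0.51868146 -0.14247497  0.12590857] [-177.8022346     0.89845588   94.30029324] [ 32.5  25.4 -30.  106.5  16.8  54.4  -1.2] w 0.025559760695669346 cam [ 0.52  -0.067  0.286] [-0.017 -0.279 -0.96 ]
[291 214]
```

View pics/z6.png

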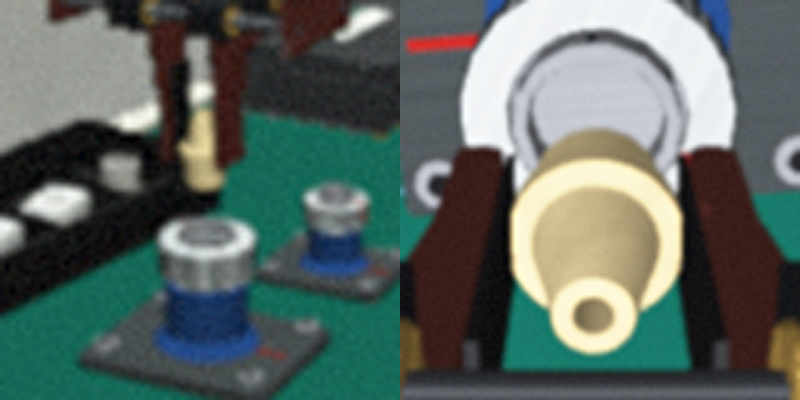

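>>> {"op": "move_arm", "data": {
  "commands": [
    {"translation": [-0.0005,0,-0.006],"spin": 0,"hand": -0.5},
    {"translation": [0,0,-0.006],"spin": 0,"hand": -0.5},
    {"translation": [0,0,-0.006],"spin": 0,"hand": -0.5},
    {"translation": [0,0,-0.004],"spin": 0,"hand": -0.5},
    {"translation": [0,0,0],"spin": 0,"hand": -0.5}
  ]
}}

```text
t: 10.58
eef_pos: [0.5179, -0.1415, 0.1019]
orientation: [-177.8, 0.9, 94.4]
force: [0.4, 0.8, 0.4]
width: 0.0255
```

>>> {"op": "move_arm", "data": {
  "commands": [
    {"translation": [0,-0.001,-0.003],"spin": 0,"hand": -0.5},
    {"translation": [0,0,-0.003],"spin": 0,"hand": -0.5},
    {"translation": [0,0,-0.003],"spin": 0,"hand": -0.5},
    {"translation": [0,0,0],"spin": 0,"hand": -0.5}
  ]
}}

```text
t: 11.08
eef_pos: [0.5181, -0.1426, 0.0925]
orientation: [-177.8, 0.9, 94.4]
force: [-0.5, -0.4, 0.8]
width: 0.0255
```

>>> {"op": "move_arm", "data": {
  "commands": [
    {"translation": [0,0,-0.002],"spin": 0,"hand": -0.5},
    {"translation": [0,0,-0.002],"spin": 0,"hand": -0.5},
    {"translation": [0,0,-0.001],"spin": 0,"hand": -0.5},
    {"translation": [0,0,0],"spin": 0,"hand": -0.5}
  ]
}}

```text
t: 11.58
eef_pos: [0.518, -0.1423, 0.0875]
orientation: [-177.8, 0.9, 94.4]
force: [-1.3, 0.0, 1.2]
width: 0.0255
```

>>> {"op": "move_arm", "data": {
  "commands": [
    {"translation": [0,0,-0.001],"spin": 0,"hand": -0.5},
    {"translation": [0,0,0],"spin": 0,"hand": -0.5}
  ]
}}

```text
t: 11.82
eef_pos: [0.518, -0.1424, 0.0876]
orientation: [-177.8, 0.9, 94.4]
force: [-1.1, 0.6, 0.2]
width: 0.0254
```

>>> {"op": "move_arm", "data": {
  "commands": [
    {"translation": [0,0,-0.002],"spin": 0,"hand": -0.5},
    {"translation": [0,0,-0.001],"spin": 0,"hand": -0.5}
  ]
}}

```text
t: 12.08
eef_pos: [0.518, -0.1425, 0.0873]
orientation: [-177.8, 1.0, 94.4]
force: [-4.2, 0.9, 11.2]
width: 0.0255
```

>>> {"op": "move_arm", "data": {
  "commands": [
    {"translation": [0,0,0],"spin": 0,"hand": -0.2},
    {"translation": [0,0,0],"spin": 0,"hand": 0.2},
    {"translation": [0,0,0],"spin": 0,"hand": 0.6},
    {"translation": [0,0,0],"spin": 0,"hand": 1},
    {"translation": [0,0,0],"spin": 0,"hand": 1},
    {"translation": [0,0,0.01],"spin": 0,"hand": 1},
    {"translation": [0,0,0.02],"spin": 0,"hand": 1},
    {"translation": [0,0,0.03],"spin": 0,"hand": 1},
    {"translation": [0,0,0.02],"spin": 0,"hand": 1},
    {"translation": [0,0,0],"spin": 0,"hand": 1}
  ]
}}

```text
t: 13.32
eef_pos: [0.5185, -0.1424, 0.1713]
orientation: [-177.9, 1.0, 94.4]
force: [0.4, -0.3, -0.4]
width: 0.0879
```

```bash
python3 look.py w7; python3 - <<'E'
from h import *
p,d=ctrl.capture("scene");c=ctrl.camera_params("scene")
u=proj(c,[[.5175,-.1425,.084]])[0].astype(int)
tp=proj(c,[[.5175,-.1425,.117],[.5175,-.1425,.095]]);print(u,tp)
w=cv2.imread("pics/w7.png")
q=p[u[1]-45:u[1]+35,u[0]-40:u[0]+40]
o=np.hstack([cv2.resize(q[...,::-1],(320,320),interpolation=2),cv2.resize(w,(427,320))]);cv2.imwrite("pics/z7.png",o)
E
```

```text
t 13.325 [ 0.5185047  -0.1423951   0.17132375] [-177.87293495    1.00718452   94.37414241] [ 33.5  22.2 -31.1 104.1  14.6  59.5   0.8] w 0.0878608607737317 cam [ 0.519 -0.067  0.332] [-0.016 -0.281 -0.96 ]
[291 214] [[291.30464536 203.47277402]
 [291.31427742 210.55211911]]
```

View pics/z7.png

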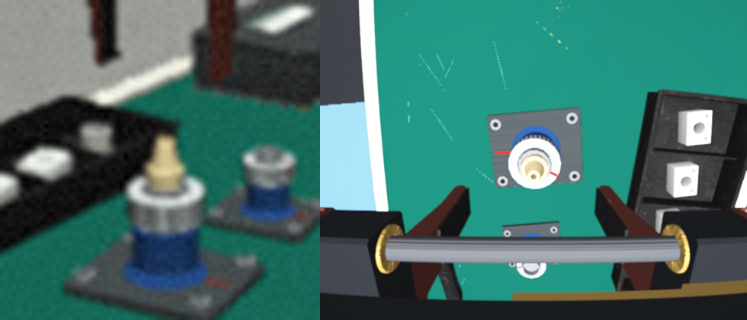

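The nozzle is upright in the socket: its tip in the scene view is near (292,203), against (291,203.5) predicted. Next I'll wind the wrist up for the nut.

>>> {"op": "move_arm", "data": {
  "commands": [
    {"translation": [0,0,0],"spin": 0.07,"hand": 1},
    {"translation": [0,0,0],"spin": 0.13,"hand": 1},
    {"translation": [0,0,0],"spin": 0.13,"hand": 1},
    {"translation": [0,0,0],"spin": 0.13,"hand": 1},
    {"translation": [0,0,0],"spin": 0.13,"hand": 1},
    {"translation": [0,0,0],"spin": 0.13,"hand": 1},
    {"translation": [0,0,0],"spin": 0.13,"hand": 1},
    {"translation": [0,0,0],"spin": 0.13,"hand": 1},
    {"translation": [0,0,0],"spin": 0.13,"hand": 1},
    {"translation": [0,0,0],"spin": 0.13,"hand": 1},
    {"translation": [0,0,0],"spin": 0.07,"hand": 1},
    {"translation": [0,0,0],"spin": 0,"hand": 1}
  ]
}}

```text
t: 14.92
eef_pos: [0.5095, -0.1406, 0.1555]
orientation: [-177.4, -0.1, 172.0]
force: [-0.7, 0.9, -0.3]
width: 0.0875
```

```bash
python3 look.py w8
```

```text
t 14.925 [ 0.50954329 -0.1405648   0.15545462] [-1.77398662e+02 -1.28930744e-01  1.72027360e+02] [ 45.2  25.4 -47.4 107.1  25.   58.1  68.8] w 0.08750734873835617 cam [ 0.441 -0.122  0.317] [ 0.248 -0.081 -0.965]
```

View pics/w8.png

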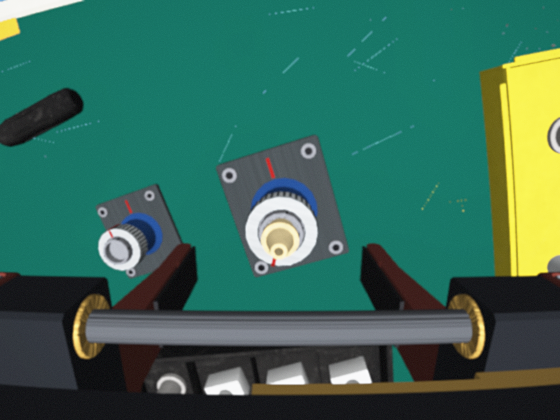

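>>> {"op": "move_arm", "data": {
  "commands": [
    {"translation": [0.004,-0.001,-0.006],"spin": 0,"hand": 1},
    {"translation": [0.004,-0.001,-0.01],"spin": 0,"hand": 1},
    {"translation": [0,0,-0.012],"spin": 0,"hand": 1},
    {"translation": [0,0,-0.012],"spin": 0,"hand": 1},
    {"translation": [0,0,-0.01],"spin": 0,"hand": 1},
    {"translation": [0,0,0],"spin": 0,"hand": 1}
  ]
}}

```text
t: 15.72
eef_pos: [0.5172, -0.1424, 0.1002]
orientation: [-177.4, -0.3, 171.8]
force: [-0.5, -0.5, -1.2]
width: 0.0876
```

```bash
python3 hold.py pics/w8.pkl 215 350 130 282 .0793 pics/h8.png;python3 - <<'E'
from h import *
import pickle
s,c,p,d=pickle.load(open("pics/w8.pkl","rb"))
print(onplane(c,[[279.5,252]],.117),onplane(c,[[274,262]],.0793),onplane(c,[[270,167]],.012))
s=ctrl.read_state();print(s['eef_pos'],s['orientation'],s['moment'],s['q'])
E
```

```text
nut fit [ 0.51830947 -0.14345586] r 0.028226993761636777 enc 0.5205779671669006 -0.14595027267932892 0.03328938037157059
red 84 [269.89285714 167.64285714] z=nut [ 0.46743199 -0.14344323] z=.012 [ 0.47486589 -0.14948173]
red 23 [273.         262.73913043] z=nut [ 0.54101905 -0.1518638 ] z=.012 [ 0.56928002 -0.16028555]
[[ 0.51822894 -0.14185592  0.117     ]] [[ 0.54049537 -0.15099783  0.0793    ]] [[ 0.47428946 -0.14929619  0.012     ]]
[ 0.517229   -0.14239     0.10022831] [-177.42623863   -0.2768971   171.81657364] [ 0.12928514 -0.15664534 -0.04072126] [ 42.3161312   30.15650126 -44.46768285 108.8265889   29.41752301
  53.11352562  64.89396101]
```

>>> {"op": "move_arm", "data": {
  "commands": [
    {"translation": [0,-0.0005,-0.006],"spin": 0,"hand": 1},
    {"translation": [0,0,-0.01],"spin": 0,"hand": 1},
    {"translation": [0,0,-0.01],"spin": 0,"hand": 1},
    {"translation": [0,0,-0.01],"spin": 0,"hand": 1},
    {"translation": [0,0,-0.004],"spin": 0,"hand": 1},
    {"translation": [0,0,0],"spin": 0,"hand": 1}
  ]
}}

```text
t: 16.48
eef_pos: [0.5174, -0.143, 0.0577]
orientation: [-177.4, -0.2, 171.8]
force: [0.3, -0.8, -0.1]
width: 0.088
```

Now I'll close gently first to see how well it centres, then grip harder.

>>> {"op": "move_arm", "data": {
  "commands": [
    {"translation": [0,0,0],"spin": 0,"hand": 0.6},
    {"translation": [0,0,0],"spin": 0,"hand": 0.3},
    {"translation": [0,0,0],"spin": 0,"hand": 0},
    {"translation": [0,0,0],"spin": 0,"hand": 0},
    {"translation": [0,0,0],"spin": 0,"hand": 0}
  ],
  "newtons": 15
}}

```text
t: 17.1
eef_pos: [0.5179, -0.1437, 0.0586]
orientation: [-177.4, -0.2, 171.8]
force: [0.0, 0.6, -1.3]
width: 0.0536
```

>>> {"op": "move_arm", "data": {
  "commands": [
    {"translation": [0,0,0],"spin": 0,"hand": -0.2},
    {"translation": [0,0,0],"spin": 0,"hand": -0.2}
  ],
  "newtons": 45
}}

```text
t: 17.35
eef_pos: [0.5179, -0.1436, 0.0585]
orientation: [-177.4, -0.2, 171.8]
force: [0.1, 0.3, -0.7]
width: 0.0527
```

>>> {"op": "move_arm", "data": {
  "commands": [
    {"translation": [0,0,0],"spin": -0.05,"hand": -0.2},
    {"translation": [0,0,0],"spin": -0.06,"hand": -0.2},
    {"translation": [0,0,0],"spin": -0.06,"hand": -0.2},
    {"translation": [0,0,0],"spin": -0.06,"hand": -0.2}
  ]
}}

```text
t: 17.85
eef_pos: [0.5178, -0.1438, 0.0583]
orientation: [-177.4, -0.2, 158.2]
force: [-0.8, -1.5, -0.9]
width: 0.0529
```

```bash
python3 look.py w9; python3 -c "
from h import *
s=ctrl.read_state();print(s['force'],s['moment'])"
```

```text
t 17.85 [ 0.51778969 -0.14381261  0.05830398] [-1.77368006e+02 -1.76019942e-01  1.58241308e+02] [ 38.2  32.7 -38.9 110.1  30.4  48.6  50.6] w 0.052901231526248614 cam [ 0.456 -0.109  0.22 ] [ 0.221 -0.139 -0.965]
[ 0.14774668 -0.66310255 -1.59279839] [ 0.12388896 -0.2065696   0.07711601]
```

View pics/w9.png

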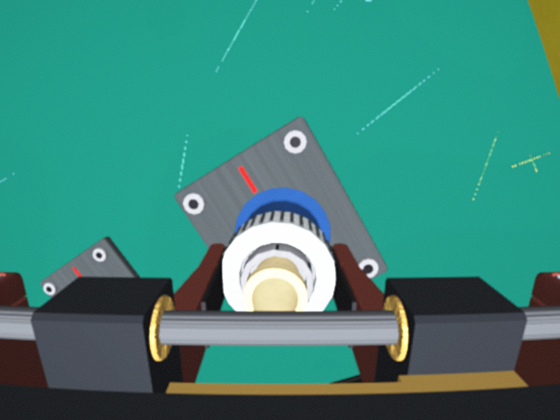

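>>> {"op": "move_arm", "data": {
  "commands": [
    {"translation": [0,0,0],"spin": -0.07,"hand": -0.2},
    {"translation": [0,0,0],"spin": -0.07,"hand": -0.2},
    {"translation": [0,0,0],"spin": -0.07,"hand": -0.2},
    {"translation": [0,0,0],"spin": -0.07,"hand": -0.2},
    {"translation": [0,0,0],"spin": -0.07,"hand": -0.2},
    {"translation": [0,0,0],"spin": -0.07,"hand": -0.2},
    {"translation": [0,0,0],"spin": -0.07,"hand": -0.2},
    {"translation": [0,0,0],"spin": -0.07,"hand": -0.2},
    {"translation": [0,0,0],"spin": 0,"hand": -0.2}
  ]
}}

```text
t: 19.02
eef_pos: [0.5174, -0.144, 0.0575]
orientation: [-177.3, -0.2, 125.6]
force: [-0.1, -0.4, 0.3]
width: 0.0529
```

```bash
python3 -c "
from h import *
s=ctrl.read_state();print(s['force'],s['moment'],s['q'])"
```

```text
[-0.08860037 -0.36836651  0.27608481] [-0.10699397 -0.22418777 -0.05617106] [ 33.22639632  31.45325076 -31.58918209 109.37425715  23.83760955
  47.89714571  23.96519047]
```

>>> {"op": "move_arm", "data": {
  "commands": [
    {"translation": [0,0,0],"spin": -0.08,"hand": -0.2},
    {"translation": [0,0,0],"spin": -0.08,"hand": -0.2},
    {"translation": [0,0,0],"spin": -0.08,"hand": -0.2},
    {"translation": [0,0,0],"spin": -0.08,"hand": -0.2},
    {"translation": [0,0,0],"spin": -0.08,"hand": -0.2},
    {"translation": [0,0,0],"spin": -0.08,"hand": -0.2},
    {"translation": [0,0,0],"spin": -0.08,"hand": -0.2},
    {"translation": [0,0,0],"spin": -0.08,"hand": -0.2},
    {"translation": [0,0,0],"spin": -0.08,"hand": -0.2},
    {"translation": [0,0,0],"spin": -0.08,"hand": -0.2},
    {"translation": [0,0,0],"spin": -0.08,"hand": -0.2},
    {"translation": [0,0,0],"spin": 0,"hand": -0.2}
  ]
}}

```text
t: 20.52
eef_pos: [0.5168, -0.1439, 0.0564]
orientation: [-177.3, -0.2, 75.4]
force: [-0.8, -0.5, -1.0]
width: 0.0531
```

```bash
python3 -c "
from h import *
s=ctrl.read_state();print(s['force'],s['moment'],s['q'])"
```

```text
[-0.77113597 -0.53797756 -0.97589809] [-0.33237932 -0.23021102 -0.09909432] [ 26.3709239   29.80281415 -20.53698814 109.31118211  13.30551577
  45.95366063 -16.04466807]
```

>>> {"op": "move_arm", "data": {
  "commands": [
    {"translation": [0,0,0],"spin": -0.08,"hand": -0.2},
    {"translation": [0,0,0],"spin": -0.08,"hand": -0.2},
    {"translation": [0,0,0],"spin": -0.08,"hand": -0.2},
    {"translation": [0,0,0],"spin": -0.08,"hand": -0.2},
    {"translation": [0,0,0],"spin": -0.08,"hand": -0.2},
    {"translation": [0,0,0],"spin": -0.08,"hand": -0.2},
    {"translation": [0,0,0],"spin": -0.08,"hand": -0.2},
    {"translation": [0,0,0],"spin": -0.08,"hand": -0.2},
    {"translation": [0,0,0],"spin": -0.06,"hand": -0.2},
    {"translation": [0,0,0],"spin": 0,"hand": -0.2}
  ]
}}

```text
t: 21.78
eef_pos: [0.5165, -0.1435, 0.0556]
orientation: [-177.3, -0.2, 36.2]
force: [-0.5, -0.7, -0.5]
width: 0.0528
```

```bash
python3 -c "
from h import *
s=ctrl.read_state();print(s['force'],s['moment'],s['q'])"
```

```text
[-0.49213413 -0.7387955  -0.54540981] [-0.37805428 -0.17064342 -0.11029554] [ 20.7061146   28.46415666 -11.71633798 110.47524445   5.17623563
  43.48512789 -47.32686859]
```

Roughly 13° left. I'll take small steps now and watch the moment.

>>> {"op": "move_arm", "data": {
  "commands": [
    {"translation": [0,0,0],"spin": -0.05,"hand": -0.2},
    {"translation": [0,0,0],"spin": -0.05,"hand": -0.2},
    {"translation": [0,0,0],"spin": -0.05,"hand": -0.2},
    {"translation": [0,0,0],"spin": 0,"hand": -0.2}
  ]
}}

```text
t: 22.28
eef_pos: [0.5165, -0.1434, 0.0554]
orientation: [-177.3, -0.2, 28.2]
force: [0.6, -1.2, -0.7]
width: 0.053
```

```bash
python3 -c "
from h import *
s=ctrl.read_state();print(s['force'],s['moment'],s['orientation'])"
```

```text
[ 0.59686448 -1.21003742 -0.70314884] [-0.43624092 -0.01777823 -0.03772455] [-177.3314187    -0.20245709   28.22186368]
```

>>> {"op": "move_arm", "data": {
  "commands": [
    {"translation": [0,0,0],"spin": -0.03,"hand": -0.2},
    {"translation": [0,0,0],"spin": -0.03,"hand": -0.2},
    {"translation": [0,0,0],"spin": -0.03,"hand": -0.2}
  ]
}}

```text
t: 22.65
eef_pos: [0.5165, -0.1433, 0.0553]
orientation: [-177.3, -0.2, 23.0]
force: [-0.0, -0.8, -2.0]
width: 0.0526
```

```bash
python3 -c "
from h import *
s=ctrl.read_state();print(s['force'],s['moment'],s['orientation'])"
```

```text
[-0.04613054 -0.82962773 -2.00233127] [-0.34182087 -0.1129497   0.16917798] [-177.32255666   -0.20361046   23.00950017]
```

>>> {"op": "move_arm", "data": {
  "commands": [
    {"translation": [0,0,0],"spin": -0.03,"hand": -0.2},
    {"translation": [0,0,0],"spin": -0.03,"hand": -0.2}
  ]
}}

```text
t: 22.9
eef_pos: [0.5165, -0.1433, 0.0553]
orientation: [-177.4, -0.2, 19.5]
force: [0.2, -0.9, -1.3]
width: 0.0528
```

```bash
python3 -c "
from h import *
s=ctrl.read_state();print(s['force'],s['moment'],s['orientation'])"
```

```text
[ 0.18226237 -0.89711344 -1.34712107] [-0.45307248 -0.17608622  1.17666693] [-177.35513504   -0.19662341   19.50477519]
```

>>> {"op": "move_arm", "data": {
  "commands": [
    {"translation": [0,0,0],"spin": -0.04,"hand": -0.2},
    {"translation": [0,0,0],"spin": -0.04,"hand": -0.2}
  ]
}}

```text
t: 23.15
eef_pos: [0.5155, -0.1435, 0.0553]
orientation: [-177.4, -0.1, 14.9]
force: [-5.6, -3.2, 5.7]
width: 0.0532
```

```bash
python3 -c "
from h import *
s=ctrl.read_state();print(s['force'],s['moment'],s['orientation'])"
```

```text
[-5.61607449 -3.19528564  5.711111  ] [-0.81713346  1.00801165  1.92675126] [-1.77398540e+02 -6.14386137e-02  1.48914189e+01]
```

The moment jumped from about 0.15 to 1.2 and then 1.9 N m near yaw 20–22°, and z stayed at 55.3 mm, so the nut has bottomed. The pads then slipped a little. I'll release, check the line, and regrip unloaded for the back-off.

>>> {"op": "move_arm", "data": {
  "commands": [
    {"translation": [0,0,0],"spin": 0,"hand": 0.4},
    {"translation": [0,0,0],"spin": 0,"hand": 0.8},
    {"translation": [0,0,0],"spin": 0,"hand": 1},
    {"translation": [0,0,0],"spin": 0,"hand": 1},
    {"translation": [0,0,0.01],"spin": 0,"hand": 1},
    {"translation": [0,0,0.02],"spin": 0,"hand": 1},
    {"translation": [0,0,0.03],"spin": 0,"hand": 1},
    {"translation": [0,0,0.03],"spin": 0,"hand": 1},
    {"translation": [0,0,0.02],"spin": 0,"hand": 1},
    {"translation": [0,0,0],"spin": 0,"hand": 1}
  ]
}}

```text
t: 24.4
eef_pos: [0.5162, -0.1426, 0.1719]
orientation: [-177.3, -0.3, 14.4]
force: [-0.7, 0.7, -0.1]
width: 0.0877
```

```bash
python3 look.py w10
```

```text
t 24.4 [ 0.51623478 -0.14264037  0.17191052] [-177.31379375   -0.26158178   14.35348258] [ 17.5  18.8  -6.9 106.   -0.4  56.2 -64.5] w 0.08767127659139991 cam [ 0.587 -0.131  0.334] [-0.26  -0.021 -0.965]
```

View pics/w10.png

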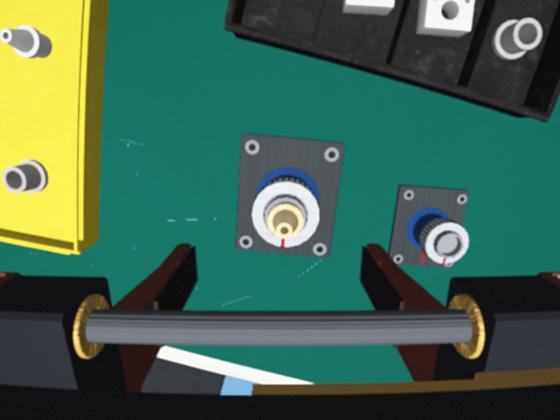

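The nut line is at (283,243), and the nozzle is upright in the socket.

```bash
python3 hold.py pics/w10.pkl 235 345 130 258 .076 pics/h10.png; python3 - <<'E'
from h import *
import pickle
s,c,p,d=pickle.load(open("pics/w10.pkl","rb"))
B=onplane(c,[[252,147],[332,154.5],[319.5,249.5],[245.5,242.5]],.014);print(B,B.mean(0))
C=B.mean(0)[:2]
for uv in ([283,240],[282.7,244],[282.5,247]):
  v=onplane(c,[uv],.076)[0,:2]
  for cc in (C,[.5178,-.1425]): print(v,np.degrees(np.arctan2(*(v-cc)[::-1])),np.linalg.norm(v-cc))
print(onplane(c,[[284.5,229]],.117))
p_,_=ctrl.capture("top");cv2.imwrite("pics/top10.png",cv2.resize(p_[190:245,262:350,::-1],None,fx=6,fy=6,interpolation=2))
E
```

```text
nut fit [ 0.51777784 -0.14229606] r 0.02731290133199398 enc 0.5176306962966919 -0.1422073245048523 0.0279645137488842
red 21 [282.28571429 243.42857143] z=nut [ 0.49336231 -0.14622938] z=.012 [ 0.47021358 -0.14996753]
[[ 0.55825803 -0.0972547   0.014     ]
 [ 0.57063433 -0.17323941  0.014     ]
 [ 0.47457184 -0.18856424  0.014     ]
 [ 0.46187781 -0.11283287  0.014     ]] [ 0.5163355 -0.1429728  0.014    ]
[ 0.49643378 -0.14604673] -171.21974019797636 0.020137711838325658
[ 0.49643378 -0.14604673] -170.57500198220026 0.02165858854775073
[ 0.49296511 -0.14668764] -170.96813239923029 0.02366379170622418
[ 0.49296511 -0.14668764] -170.4288701318959 0.025185468259747722
[ 0.49035277 -0.1471915 ] -170.77762496494182 0.026322985916151054
[ 0.49035277 -0.1471915 ] -170.30028133611336 0.02784529306434135
[[ 0.51881276 -0.14266825  0.117     ]]
```

View pics/h10.png

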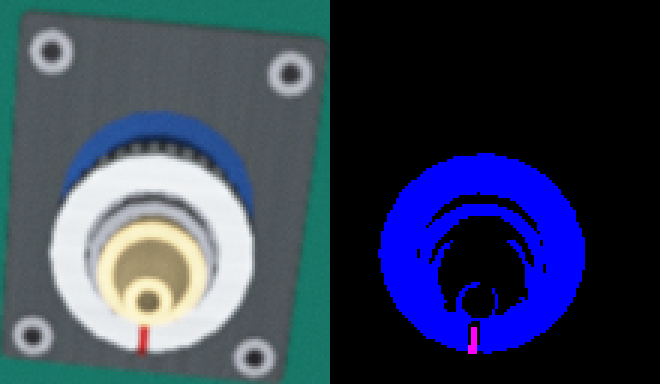

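The nut line reads about −170.9° against about −170.8° for the base line, so the nut is bottomed. I'll regrip and back off 90°.

>>> {"op": "move_arm", "data": {
  "commands": [
    {"translation": [0.001,0,-0.01],"spin": 0,"hand": 1},
    {"translation": [0,0,-0.02],"spin": 0,"hand": 1},
    {"translation": [0,0,-0.02],"spin": 0,"hand": 1},
    {"translation": [0,0,-0.02],"spin": 0,"hand": 1},
    {"translation": [0,0,-0.01],"spin": 0,"hand": 1},
    {"translation": [0,0,-0.004],"spin": 0,"hand": 1},
    {"translation": [0,0,0],"spin": 0,"hand": 1}
  ]
}}

```text
t: 25.38
eef_pos: [0.5122, -0.1412, 0.0754]
orientation: [-176.9, 0.4, 14.4]
force: [0.5, -0.2, -0.3]
width: 0.0878
```

>>> {"op": "move_arm", "data": {
  "commands": [
    {"translation": [0.003,-0.001,0],"spin": 0,"hand": 1},
    {"translation": [0.002,-0.0005,-0.005],"spin": 0,"hand": 1},
    {"translation": [0,0,-0.006],"spin": 0,"hand": 1},
    {"translation": [0,0,-0.005],"spin": 0,"hand": 1},
    {"translation": [0,0,-0.003],"spin": 0,"hand": 1},
    {"translation": [0,0,0],"spin": 0,"hand": 1}
  ]
}}

```text
t: 26.12
eef_pos: [0.5185, -0.143, 0.0565]
orientation: [-177.0, 0.3, 14.4]
force: [-0.2, -0.0, 0.8]
width: 0.0876
```

>>> {"op": "move_arm", "data": {
  "commands": [
    {"translation": [-0.001,0,-0.001],"spin": 0,"hand": 0.6},
    {"translation": [0,0,0],"spin": 0,"hand": 0.3},
    {"translation": [0,0,0],"spin": 0,"hand": 0},
    {"translation": [0,0,0],"spin": 0,"hand": 0},
    {"translation": [0,0,0],"spin": 0,"hand": 0}
  ],
  "newtons": 15
}}

```text
t: 26.75
eef_pos: [0.5175, -0.1429, 0.0557]
orientation: [-177.0, 0.3, 14.4]
force: [0.1, -0.6, -0.6]
width: 0.0547
```

>>> {"op": "move_arm", "data": {
  "commands": [
    {"translation": [0,0,0],"spin": 0,"hand": -0.2},
    {"translation": [0,0,0],"spin": 0,"hand": -0.2}
  ],
  "newtons": 45
}}

```text
t: 27.0
eef_pos: [0.5175, -0.1429, 0.0557]
orientation: [-177.0, 0.3, 14.4]
force: [-0.3, 0.4, -0.1]
width: 0.054
```

```bash
python3 -c "
from h import *
s=ctrl.read_state();print(s['force'],s['moment'],s['orientation'])"
```

```text
[-0.28588343  0.40538068 -0.10261788] [-0.05984588 -0.02316083  0.08435381] [-177.00087542    0.28332805   14.39813177]
```

>>> {"op": "move_arm", "data": {
  "commands": [
    {"translation": [0,0,0],"spin": 0.05,"hand": -0.2},
    {"translation": [0,0,0],"spin": 0.08,"hand": -0.2},
    {"translation": [0,0,0],"spin": 0.08,"hand": -0.2},
    {"translation": [0,0,0],"spin": 0.08,"hand": -0.2},
    {"translation": [0,0,0],"spin": 0.08,"hand": -0.2},
    {"translation": [0,0,0],"spin": 0.08,"hand": -0.2},
    {"translation": [0,0,0],"spin": 0.08,"hand": -0.2},
    {"translation": [0,0,0],"spin": 0.08,"hand": -0.2},
    {"translation": [0,0,0],"spin": 0.08,"hand": -0.2},
    {"translation": [0,0,0],"spin": 0.08,"hand": -0.2},
    {"translation": [0,0,0],"spin": 0.06,"hand": -0.2},
    {"translation": [0,0,0],"spin": 0,"hand": -0.2}
  ]
}}

```text
t: 28.5
eef_pos: [0.5171, -0.1428, 0.0568]
orientation: [-176.9, 0.3, 63.2]
force: [-0.4, 0.6, -0.6]
width: 0.0536
```

```bash
python3 -c "
from h import *
s=ctrl.read_state();print(s['force'],s['moment'],s['orientation'])"
```

```text
[-0.39935536  0.60169352 -0.60132291] [ 0.00312258 -0.08830934  0.01111339] [-176.9310646     0.26982109   63.17432414]
```

>>> {"op": "move_arm", "data": {
  "commands": [
    {"translation": [0,0,0],"spin": 0.05,"hand": -0.2},
    {"translation": [0,0,0],"spin": 0.08,"hand": -0.2},
    {"translation": [0,0,0],"spin": 0.08,"hand": -0.2},
    {"translation": [0,0,0],"spin": 0.08,"hand": -0.2},
    {"translation": [0,0,0],"spin": 0.08,"hand": -0.2},
    {"translation": [0,0,0],"spin": 0.08,"hand": -0.2},
    {"translation": [0,0,0],"spin": 0.08,"hand": -0.2},
    {"translation": [0,0,0],"spin": 0.08,"hand": -0.2},
    {"translation": [0,0,0],"spin": 0.06,"hand": -0.2},
    {"translation": [0,0,0],"spin": 0.03,"hand": -0.2},
    {"translation": [0,0,0],"spin": 0,"hand": -0.2}
  ]
}}

```text
t: 29.88
eef_pos: [0.5168, -0.143, 0.0577]
orientation: [-176.9, 0.3, 103.4]
force: [-0.3, 0.8, 0.7]
width: 0.0537
```

>>> {"op": "move_arm", "data": {
  "commands": [
    {"translation": [0,0,0],"spin": 0.018,"hand": -0.2},
    {"translation": [0,0,0],"spin": 0,"hand": -0.2},
    {"translation": [0,0,0],"spin": 0,"hand": -0.2}
  ]
}}

```text
t: 30.25
eef_pos: [0.5168, -0.143, 0.0577]
orientation: [-176.9, 0.3, 104.3]
force: [0.3, -0.4, 1.1]
width: 0.0538
```

```bash
python3 look.py w11; python3 - <<'E'
from h import *
s=ctrl.read_state();print(s['force'],s['moment'],s['orientation'])
p,d=ctrl.capture("scene");t,_=ctrl.capture("top");w=cv2.imread("pics/w11.png")
o=np.zeros((420,780,3),np.uint8)
o[:400,:400]=cv2.resize(p[165:245,251:331,::-1],(400,400),interpolation=2)
o[:200,400:]=cv2.resize(t[190:240,242:337,::-1],(380,200),interpolation=2)
o[200:420,400:693]=cv2.resize(w,(293,220))
cv2.imwrite("pics/z11.png",o)
E
```

```text
t 30.25 [ 0.51681075 -0.14303587  0.05773274] [-176.92452231    0.27325884  104.33489548] [ 29.6  30.7 -26.6 109.1  19.9  47.6   6.2] w 0.053806929864290434 cam [ 0.508 -0.07   0.219] [ 0.014 -0.271 -0.962]
[-0.05050614  0.35951953  0.86181731] [ 0.1246043  -0.07944425 -0.07455195] [-176.92546098    0.27186563  104.33433541]
```

View pics/z11.png

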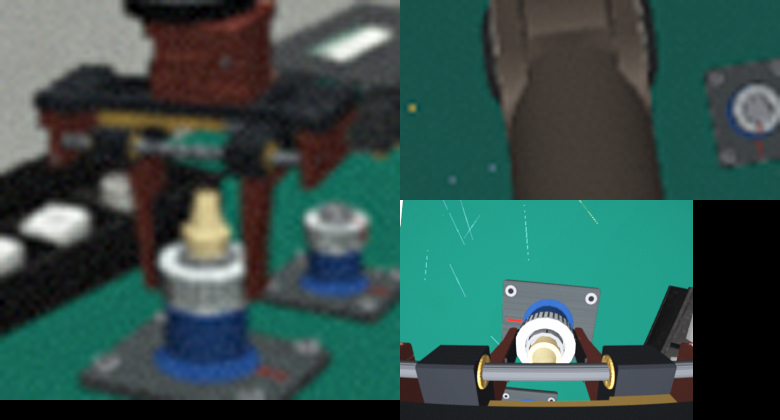

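```bash
python3 - <<'E'
from h import *
p,d=ctrl.capture("scene");cv2.imwrite("pics/tray12.png",cv2.resize(p[235:310,140:285,::-1],None,fx=3,fy=3,interpolation=2))
E
```

```text
(no output)
```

View pics/tray12.png

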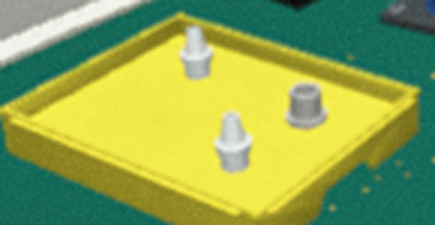

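Both white nozzles and the bush still stand in the tray where they were, and the nozzle is seated in the holder with the nut gripped.

```bash
python3 -c "
from workcell import ctrl
print(ctrl.sign_off())"
```

```text
the job is handed in; nothing more can be done
None
```

The job is handed in at about 30 s of the 64 s allowed. The brass nozzle is seated tip up in the blue holder, and the nut is backed off a quarter turn and still gripped at 45 N.

- **Nozzle:** I lowered it into the socket until it pressed with about 11 N, then let go. Afterwards its tip showed within a pixel of where a seated nozzle should be in the scene camera. It was still upright at the end.
- **Bottoming out:** I screwed the nut down about 149° in one grasp. The moment rose from about 0.15 to 1.9 N m, and the pads slipped a few degrees on the nut at the stop. I released and checked the lines: the nut's was at −170.9° and the base's at −170.8°, so it was bottomed.
- **Back-off:** I regripped and turned it back 89.9° by the measured wrist angle. The tool rose 2.0 mm with it, which matches a quarter turn at 8 mm a turn, so there was no sign of slip.
- **Other pieces:** both white nozzles and the grey bush still stand in the tray.

**Not checked or off:**
- The nut's red line was hidden from all three cameras in the final pose, so the final angle rests on the wrist angle and the rise, not on sight.
- The tool was tilted about 3° from vertical.
- The gripper read 53–54 mm on the 56 mm nut.

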